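# Fit the turntable spindle into the fraction collector and hold it home

### The arm

A 7-joint arm with a two-finger parallel gripper is mounted at the origin on the work surface. World frame = base frame: x ahead of the robot, y to its left, z up, the work surface at z = 0. Lengths are in m, angles in rad, forces in N, time in s.
With the tool pointing down it reaches from about 0.4 to 0.85 m from the base axis. Payload 10.4 kg.
Tool frame: the origin (TCP) lies at the very end of the fingers, on their centre line; the grasp point (between the pads) lies 19 mm behind it; z points along the fingers, y is the line along which they close (so a half turn about z gives the same grasp; the last joint's range is limited). The gripper opens to 85 mm and grips with 20 to 120 N. Pads are 22 mm wide; open, the fingers measure 114 mm over their backs; the gripper's body (76 mm by 85 mm) begins 54 mm behind the grasp point. The pads swing forward as they close: fully open they stand 13 mm farther back than shut.
Start: joints at [1.234, 0.332, -0.065, 1.46, 0.022, 1.35, -0.088], TCP at [0.193, -0.594, 0.208] pointing down, gripper open.
Joint ranges: [-2.6, 2.6], [-0.5, 2.12], [-1.47, 1.34], [0.16, 2.42], [-1.27, 4.41], [0.06, 2.06], [-2.6, 2.6]. Speed limits (rad/s): [2.22, 2.22, 2.79, 2.79, 3.14, 3.14, 3.14].

### API

Orientations are given as a unit quaternion [x, y, z, w].
In Python, from workcell import * gives the robot as it stands.
- The arm moves only by the tool step_arm, never from a script. Its argument "commands" is one flat list of numbers, 7 for each row, row after row: the finger opening in mm, from 0 to 85.4, then the shift along the world's x, y, z as a fraction of full scale, then the turn, a rotation vector about the world's x, y, z as a fraction of full scale. A call has exactly 10 rows; each row is the pose to reach, as a shift and turn from the pose commanded when the call began, turning the shorter way round; what a row does not reach only later rows make up. Full scale, the value 1, is 0.6 m for a shift and pi rad for a turn. A row lasts 1/8 s, in which the tool goes at most 62.5 mm and 10.7 degrees, less where a joint would pass 70% of its speed; a pose out of reach is approached as far as the arm can. A call with a number of a shift or a turn outside -1 to 1 is refused whole. A call with a gripper value outside its range is refused whole. The fingers move at their own pace and stop on an object; "squeeze" is the grip in N (left out, the last holds). Time passes only in rows, so rows that repeat a pose let the fingers close, or fill a call up. It gives the time, the measured TCP pose, the force, the opening and the grip force at its end, in the units of the state.
- get_obs(): the state, without advancing time (a new reading comes with each control period).
- camera(name): name is "scene" or "top" or "wrist"; returns the picture (384x512x3 uint8, red, green, blue); there is no depth.
- camera_params(name): a dict with "mtx" (3x3 intrinsics, pixels), "dist" ([k1, k2, p1, p2, k3] as OpenCV has them; the pictures are not rectified), "extrinsics" (4x4, takes a point from world to camera coordinates); the wrist camera has in their place "tool_from_camera" (4x4, takes a point from camera to tool coordinates, whose origin is the TCP and whose axes are the flange's). Camera axes: x right, y down, z forward; pixel columns grow to the right and rows downward; lengths in m; the calibration is good to about 2 mm. A picture is of the moment at which its call begins: read the wrist's pose just before it. camera_params takes no time and is no camera call.
- hand_in(): hands the job in; it is judged then, once.
The state is a dict: "clock": time; "joint_pos": joint angles; "joint_velocities": joint speeds; "tau": joint torques, N m; "position": TCP position; "ee_rot": TCP orientation; "ft_force": force on the tool from outside, world axes, zero at the start; "torque": the same for the moment, N m; "grip_width": opening from 0.0 (shut) to 1.0 (fully open); "grasp_force": force on a finger pad.
Only numpy, scipy, OpenCV 4.12 (cv2) and the standard library are available. Lean on these libraries where they do the work, as an engineer would, in place of code of your own. Each camera call takes 0.05 s, during which the arm holds its last target. There are 200 camera calls.

### The job

Get the fraction collector ready to be clamped up: first push its open tube drawer fully home until it clicks in, then lift the keyed spindle out of its stand and push it down into the drive hub on top of the collector, turning it until the key slips into the keyway, and press on until its collar sits down on the hub. A spring in the hub pushes it back up, so finish while still holding the spindle and keeping it pressed fully home (do not let go); leave the other things on the bench where they are.

Things in the scene. Friction and masses are not known exactly. Their poses are not given: they have to be found in the camera images.
- drawer (a joint): how far the tube drawer stands open, m: 0 is fully home against its stop, larger is further out. A roller catch resists with up to about 6 N between 12 and 5 mm from home and pushes it back to 12 mm if not overcome; nearer than about 4 mm it draws the drawer in by itself and holds it. Elsewhere it slides with 1 N of friction and stays where it is left.
- drawer_front (a point): centre of the outer face of the drawer's flat grey front panel, 170 mm wide, 50 mm tall (6 to 56 mm above the bench), 12 mm thick, no handle: just push. Axes are the collector's: +x is the way it is pushed home, z up. Moves with the drawer; 112 mm in front (-x) of the hub's axis when home.
- collector: fraction collector, fixed: low white and grey housing 200 mm (x) by 220 mm (y) by 70 mm tall, drawer on its -x side, drive hub standing on the middle of its top. Origin under its middle, at bench height, z up.
- hub_mouth (a point): centre of the bore's mouth in the hub's top face, 125 mm above the bench; axes are the collector's. Hub: steel, 60 mm diameter, 55 mm tall, stiff to turn. Bore 20 mm diameter with one keyway, open at the top, 8.5 mm wide, reaching 15.5 mm from the axis. The keyway points within 0.6 rad of the collector's -x, angle not told: feel for it by turning, or look (a dark clamp screw, 30 mm long, juts from the hub opposite the keyway).
- ejector: sprung brass pin of 15 mm diameter inside the bore; its top is 36 mm below hub_mouth (19 mm above this origin) when free. It pushes the spindle up with 6 N at first touch, 12 N when the spindle is home; let go, the spindle springs up about 10 mm.
- spindle_grip (a point): centre of the spindle's grip block, where to take it: aluminium, 30 mm along x, 20 mm along y (close the fingers along y), 45 mm tall (22.5 mm up and down from here). Axes are the spindle's: z up along the shaft, its key points to -x. At the start -x points within 0.9 rad of the world's -x, and the spindle hangs upright by its collar in the stand.
- spindle: the spindle, 0.25 to 0.36 kg; origin at the centre of its collar's underside, 30.5 mm below spindle_grip, same axes. Collar 50 mm diameter, 8 mm thick, with a pointer tab on the key's side (to 35 mm from the axis). Shaft 18 mm diameter, 46 mm long. Key 6 mm wide, to 13.5 mm from the axis, from 8 to 32 mm below the collar; the last 14 mm enter the bore at any angle.
- spindle_tip (a point): centre of the lower end of the spindle's shaft (tapered to 13 mm diameter over its last 6 mm), 76.5 mm below spindle_grip; it is 46 mm below hub_mouth when the collar sits on the hub. With the key still resting on the hub's top face it is 14 mm below.
- stand: white plastic block, 90 by 90 by 70 mm tall, fixed, with a 35 mm round hole in which the spindle hangs, shaft down, with a few mm of play; origin at the centre of its underside.
- bottle0_mid (a point): bystander: amber bottle with blue cap, 80 mm diameter, 160 mm tall, point at its centre
- bottle1_mid (a point): bystander: another such bottle, point at its centre
- bottle2_mid (a point): bystander: another such bottle, point at its centre
- beaker_mid (a point): bystander: open glass beaker, 66 mm diameter, 85 mm tall, point at its centre
- wrench_grip (a point): bystander: steel wrench lying flat, point on its handle
- carton_mid (a point): bystander: cardboard carton 120 by 90 by 70 mm tall, point at its centre
Not all that is in view belongs to the job. What is shaped like the spindle but turquoise or yellow is not meant.

How it is judged:
By the outcome, as a careful person would: the job done as asked, in the order asked, and still so for the second after the job is handed in, while the arm keeps its last pose, push and grip.
It also fails if it takes over 72 s, if anything falls off the work surface, if the arm or the gripper's body presses on something with over 40 N, if the wrist force passes 120 N, or if a joint passes its speed limit or range.

## Working session

There is one attempt and no reset: what is moved stays moved. The work goes in short steps, Python scripts to look and compute and a tool call to move; the robot and the scene stay as the last step left them, time stands still between calls to the robot, and variables do not carry over. Pictures are saved under pics/ and viewed, at most 10 in all, crops included, and the job is handed in when it is done.

Besides the shell and the picture viewer there is one more tool, called after ">>>" as name(argument=value, ...), one argument or row to a line, values as JSON. step_arm: Moves the arm, as the interface text tells. Its arguments: {"type":"object","properties":{"commands":{"type":"array","items":{"type":"number"}},"squeeze":{"type":"number"}},"required":["commands"]}

```bash
mkdir -p pics; python3 - <<'E'
from workcell import *
import cv2,numpy as np
o=get_obs();print({k:np.round(v,3).tolist() for k,v in o.items()})
for n in("scene","top"):
    im=camera(n);cv2.imwrite(f"pics/{n}0.png",im[:,:,::-1]);p=camera_params(n)
    print(n,{k:np.round(v,4).tolist() for k,v in p.items()})
print(camera_params("wrist"))
E
```

```text
{'clock': 0.0, 'joint_pos': [1.234, 0.333, -0.065, 1.461, 0.022, 1.35, -0.089], 'joint_velocities': [0.002, 0.0, -0.0, -0.0, -0.0, -0.001, -0.001], 'tau': [0.0, -62.546, 0.049, -39.161, 0.016, 0.01, -0.0], 'position': [0.193, -0.594, 0.207], 'ee_rot': [0.988, 0.156, -0.0, -0.001], 'ft_force': [0.011, 0.111, 0.697], 'torque': [0.025, -0.042, 0.024], 'grasp_force': 0.0, 'grip_width': 0.998}
scene {'mtx': [[445.9722, 0.0, 255.1411], [0.0, 445.9722, 188.6367], [0.0, 0.0, 1.0]], 'dist': [-0.1555, 0.0, 0.0, 0.0, 0.0], 'extrinsics': [[0.4192, 0.9079, 0.0023, -0.2355], [0.6962, -0.3199, -0.6426, -0.3236], [-0.5827, 0.271, -0.7662, 1.6688], [0.0, 0.0, 0.0, 1.0]]}
top {'mtx': [[370.9878, 0.0, 253.1262], [0.0, 370.9878, 194.1373], [0.0, 0.0, 1.0]], 'dist': [0.0085, 0.0, 0.0, 0.0, 0.0], 'extrinsics': [[0.0028, -0.9998, 0.0193, -0.0095], [-0.9947, -0.0048, -0.1023, 0.5828], [0.1024, -0.0189, -0.9946, 1.0613], [0.0, 0.0, 0.0, 1.0]]}
{'mtx': array([[339.27455038,   0.        , 254.64588481],
       [  0.        , 339.27455038, 189.07256762],
       [  0.        ,   0.        ,   1.        ]]), 'dist': array([-0.09481457,  0.        ,  0.        ,  0.        ,  0.        ]), 'tool_from_camera': array([[-4.95726368e-05, -9.61704474e-01, -2.74088493e-01,
         7.09080338e-02],
       [ 9.99999922e-01, -1.55062371e-04,  3.63209495e-04,
        -1.26674534e-03],
       [-3.91801007e-04, -2.74088453e-01,  9.61704407e-01,
        -1.65049522e-01],
       [ 0.00000000e+00,  0.00000000e+00,  0.00000000e+00,
         1.00000000e+00]])}
```

View pics/scene0.png

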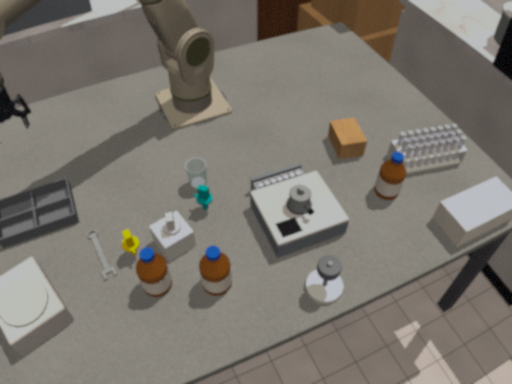

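View pics/top0.png

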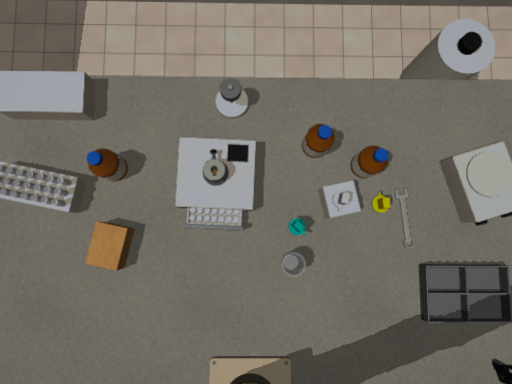

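Spindle candidates in the top view are turquoise (297,227), yellow (381,203) and the aluminium one in the white stand (343,198). The aluminium one fits. The collector is at (216,172) with its hub at (214,170). The grey thing on a white disc at (230,92) is a decoy. I'll enlarge both areas to confirm.

```bash
cat > h.py <<'E'
from workcell import *
import cv2,numpy as np
from scipy.spatial.transform import Rotation as R
def cam(n,obs=None):
    p=camera_params(n)
    if n=="wrist":
        T=np.eye(4);T[:3,:3]=R.from_quat(obs["ee_rot"]).as_matrix();T[:3,3]=obs["position"]
        W=T@p["tool_from_camera"]
    else: W=np.linalg.inv(p["extrinsics"])
    return np.array(p["mtx"]),np.array(p["dist"]),W
def ray(c,uv,z):
    K,d,W=c
    q=cv2.undistortPoints(np.array(uv,float).reshape(-1,1,2),K,d).reshape(-1,2)
    v=np.c_[q,np.ones(len(q))]@W[:3,:3].T;o=W[:3,3]
    z=np.broadcast_to(z,len(v))
    return o+v*((z-o[2])/v[:,2])[:,None]
def proj(c,P):
    K,d,W=c;E=np.linalg.inv(W)
    return cv2.projectPoints(np.array(P,float).reshape(-1,3),cv2.Rodrigues(E[:3,:3])[0],E[:3,3],K,d)[0].reshape(-1,2)
E
python3 - <<'E'
import cv2,numpy as np
t=cv2.imread("pics/top0.png");s=cv2.imread("pics/scene0.png")
a=cv2.resize(t[130:240,168:268],None,fx=4,fy=4,interpolation=3)
b=cv2.resize(t[130:240,320:395],None,fx=4,fy=4,interpolation=3)
cv2.imwrite("pics/c1.png",np.hstack([a,b]))
E
```

```text
(no output)
```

View pics/c1.png

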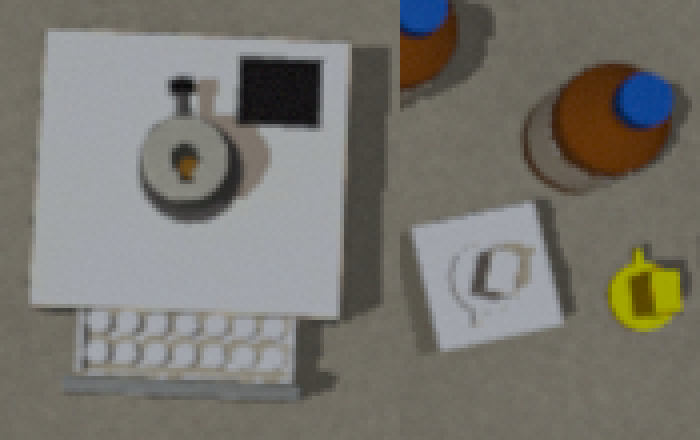

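```bash
python3 - <<'E'
from h import *
c=cam("top")
f=lambda L,ox:[((x+.5)/4-.5+ox,(y+.5)/4-.5+130) for x,y in L]
P=lambda n,v:print(n,np.round(v,3).tolist())
P("cam",c[2][:3,3])
q=ray(c,f([(47,30),(351,43),(336,319),(30,303)],168),.07);P("coll",q);P("ctr",q.mean(0))
for i in range(4):d=q[(i+1)%4]-q[i];print(np.linalg.norm(d).round(3),np.degrees(np.arctan2(d[1],d[0])).round(1))
P("front top outer",ray(c,f([(66,395),(300,399)],168),.056))
P("hub",ray(c,f([(189,158)],168),.125))
P("screw tip/base",ray(c,f([(181,78),(182,112)],168),.11))
s=ray(c,f([(11,229),(136,200),(165,323),(42,350)],320),.07);P("stand",s);P("sctr",s.mean(0))
for i in range(4):print(np.linalg.norm(s[(i+1)%4]-s[i]).round(3))
b=ray(c,f([(92,250),(123,258),(117,300),(85,293)],320),.123);P("block",b);P("bctr",b.mean(0))
for i in range(4):d=b[(i+1)%4]-b[i];print(np.linalg.norm(d).round(3),np.degrees(np.arctan2(d[1],d[0])).round(1))
P("tab",ray(c,f([(75,322)],320),.078))
P("bottles",ray(c,[(325,132),(381,155)],.16));P("beaker",ray(c,[(291,261)],.085));P("turq",ray(c,[(297,227)],.05))
E
```

```text
cam [0.471, 0.013, 1.115]
coll [[0.742, 0.205, 0.07], [0.734, -0.013, 0.07], [0.536, -0.002, 0.07], [0.546, 0.213, 0.07]]
ctr [0.639, 0.101, 0.07]
0.218 -92.0
0.199 177.1
0.215 87.2
0.196 -2.2
front top outer [[0.482, 0.188, 0.056], [0.479, 0.023, 0.056]]
hub [[0.64, 0.098, 0.125]]
screw tip/base [[0.699, 0.105, 0.11], [0.675, 0.104, 0.11]]
stand [[0.6, -0.204, 0.07], [0.622, -0.294, 0.07], [0.534, -0.312, 0.07], [0.515, -0.224, 0.07]]
sctr [0.568, -0.258, 0.07]
0.092
0.09
0.09
0.088
block [[0.58, -0.247, 0.123], [0.575, -0.268, 0.123], [0.546, -0.264, 0.123], [0.551, -0.242, 0.123]]
bctr [0.563, -0.255, 0.123]
0.022 -104.3
0.029 170.5
0.022 77.9
0.03 -10.4
tab [[0.534, -0.246, 0.078]]
bottles [[0.736, -0.194, 0.16], [0.675, -0.341, 0.16]]
beaker [[0.393, -0.111, 0.085]]
turq [[0.487, -0.133, 0.05]]
```

The measurements agree with the given sizes. The collector centre is (0.639, 0.100) with yaw about -2.3°, and the drawer is about 46 mm open. The spindle block is at (0.563, -0.255) with yaw about -10°. I'll close the fingers and move over to the drawer.

>>> step_arm(
  commands=[0,0.417,0.833,0.067,0,0,-0.111,0,0.417,0.833,0.067,0,0,-0.111,0,0.417,0.833,0.067,0,0,-0.111,0,0.417,0.833,0.067,0,0,-0.111,0,0.417,0.833,0.067,0,0,-0.111,0,0.417,0.833,0.067,0,0,-0.111,0,0.417,0.833,0.067,0,0,-0.111,0,0.417,0.833,0.067,0,0,-0.111,0,0.417,0.833,0.067,0,0,-0.111,0,0.417,0.833,0.067,0,0,-0.111],
  squeeze=60,
)

```text
clock: 1.35
position: [0.4446, -0.09, 0.2486]
ee_rot: [1.0, -0.014, 0.0, -0.0]
ft_force: [-0.2, -1.2, 0.5]
grip_width: -0.0
grasp_force: 0.0
```

>>> step_arm(
  commands=[0,0,0.1,0,0,0,0,0,0,0.2,0,0,0,0,0,0,0.3,-0.03,0,0,0,0,0,0.333,-0.1,0,0,0,0,0,0.333,-0.18,0,0,0,0,0,0.333,-0.26,0,0,0,0,0,0.333,-0.33,0,0,0,0,0,0.333,-0.36,0,0,0,0,0.02,0.333,-0.36,0,0,0,0,0.03,0.333,-0.36,0,0,0],
)

```text
clock: 2.6
position: [0.4634, 0.1051, 0.0339]
ee_rot: [1.0, -0.018, 0.001, -0.0]
ft_force: [0.3, -0.7, 0.8]
grip_width: 0.004
grasp_force: 0.0
```

>>> step_arm(
  commands=[0,0.01,0,0,0,0,0,0,0.02,0,0,0,0,0,0,0.03,-0.001,0,0,0,0,0,0.04,-0.002,0,0,0,0,0,0.05,-0.002,0,0,0,0,0,0.058,-0.003,0,0,0,0,0,0.064,-0.003,0,0,0,0,0,0.07,-0.003,0,0,0,0,0,0.076,-0.003,0,0,0,0,0,0.08,-0.003,0,0,0],
)

```text
invalid input
```

>>> step_arm(
  commands=[0,0.01,0,0,0,0,0,0,0.02,0,0,0,0,0,0,0.03,-0.001,0,0,0,0,0,0.04,-0.002,0,0,0,0,0,0.05,-0.002,0,0,0,0,0,0.058,-0.003,0,0,0,0,0,0.064,-0.003,0,0,0,0,0,0.07,-0.003,0,0,0,0,0,0.076,-0.003,0,0,0,0,0,0.08,-0.003,0,0,0,0],
)

```text
clock: 3.85
position: [0.5099, 0.1036, 0.0328]
ee_rot: [1.0, -0.017, 0.0, -0.0]
ft_force: [-0.6, 0.6, 7.3]
grip_width: 0.002
grasp_force: 3.1
```

>>> step_arm(
  commands=[0,0.004,0,0,0,0,0,0,0.008,0,0,0,0,0,0,0.012,0,0,0,0,0,0,0.012,0,0,0,0,0,0,0.012,0,0,0,0,0,0,0.012,0,0,0,0,0,0,0.012,0,0,0,0,0,0,0.012,0,0,0,0,0,0,0.012,0,0,0,0,0,0,0.012,0,0,0,0,0],
)

```text
clock: 5.1
position: [0.517, 0.1033, 0.0328]
ee_rot: [1.0, -0.017, 0.0, 0.0]
ft_force: [-1.5, 0.6, 5.8]
grip_width: -0.001
grasp_force: 3.3
```

```bash
python3 - <<'E'
from h import *
o=get_obs();print(o["position"],o["ft_force"],o["torque"])
t=camera("top");t2=cv2.resize(t[125:245,160:280],None,fx=5,fy=5,interpolation=3)
cv2.imwrite("pics/t1.png",t2[:,:,::-1])
E
```

```text
[0.51696117 0.10331323 0.03282223] [-1.48071017  0.62906224  5.76540705] [ 0.09700713  0.25500117 -0.01586178]
```

View pics/t1.png

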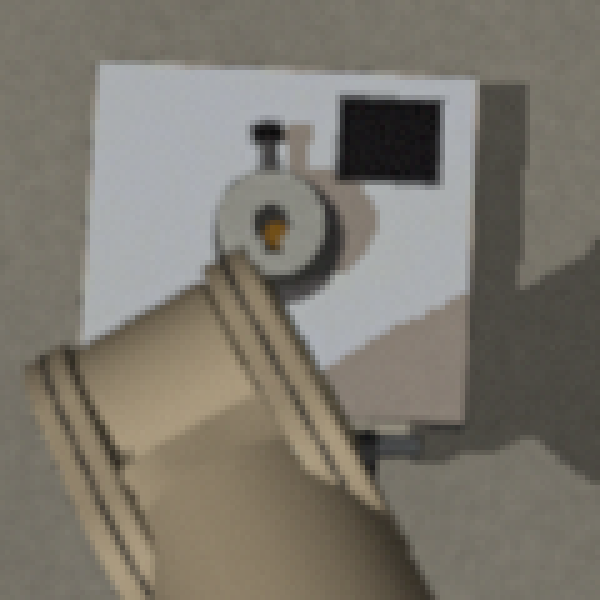

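The drawer panel's right end at (420,445) is still about 2 px, or 5 mm, off the housing edge. I'll keep pushing.

>>> step_arm(
  commands=[0,0.003,0,0,0,0,0,0,0.006,0,0,0,0,0,0,0.009,0,0,0,0,0,0,0.009,0,0,0,0,0,0,0.009,0,0,0,0,0,0,0.009,0,0,0,0,0,0,0.009,0,0,0,0,0,0,0.009,0,0,0,0,0,0,0.009,0,0,0,0,0,0,0.009,0,0,0,0,0],
)

```text
clock: 6.4
position: [0.5227, 0.1032, 0.0328]
ee_rot: [1.0, -0.018, 0.001, 0.0]
ft_force: [3.6, -0.6, 6.0]
grip_width: -0.004
grasp_force: 2.7
```

>>> step_arm(
  commands=[0,0.003,0,0,0,0,0,0,0.006,0,0,0,0,0,0,0.009,0,0,0,0,0,0,0.009,0,0,0,0,0,0,0.009,0,0,0,0,0,0,0.009,0,0,0,0,0,0,0.009,0,0,0,0,0,0,0.009,0,0,0,0,0,0,0.009,0,0,0,0,0,0,0.009,0,0,0,0,0],
)

```text
clock: 7.65
position: [0.5239, 0.1032, 0.0325]
ee_rot: [1.0, -0.017, -0.003, 0.001]
ft_force: [-17.3, -2.8, 25.7]
grip_width: -0.003
grasp_force: 12.3
```

```bash
python3 - <<'E'
from h import *
o=get_obs();print(o["position"],o["ft_force"],o["torque"])
E
```

```text
[0.52391775 0.10318215 0.03253624] [-17.30707234  -2.76790758  25.74113751] [-0.70553934  3.63859928 -0.01167423]
```

>>> step_arm(
  commands=[0,-0.06,0,0,0,0,0,0,-0.09,0,0.03,0,0,0,0,-0.09,0,0.12,0,0,0,0,-0.09,0,0.22,0,0,0,0,-0.05,0,0.32,0,0,0,0,0.03,0,0.38,0,0,0,0,0.12,-0.01,0.4,0,0,0,30,0.15,-0.01,0.4,0,0,0,85,0.15,-0.01,0.4,0,0,0,85,0.15,-0.01,0.4,0,0,0],
)

```text
clock: 8.9
position: [0.616, 0.0977, 0.2719]
ee_rot: [1.0, -0.017, -0.001, 0.0]
ft_force: [-0.2, -0.2, -0.5]
grip_width: 0.635
grasp_force: 0.0
```

```bash
python3 - <<'E'
from h import *
o=get_obs();print(o["clock"],o["position"],o["ee_rot"],o["ft_force"])
w=camera("wrist");np.savez("hub.npz",w=w,p=o["position"],q=o["ee_rot"])
t=camera("top")[150:245,160:280]
a=cv2.resize(t,(384,304),interpolation=3)
im=np.vstack([w[:,:,::-1],np.zeros((4,512,3),np.uint8)])
s=camera("scene")[150:260,230:360];b=cv2.resize(s,(278,235))
out=np.zeros((580,800,3),np.uint8);out[:384,:512]=w[:,:,::-1];
out[:304,514:798]=a[:,60:344,::-1];out[310:545,514:792]=b[:,:,::-1]
cv2.imwrite("pics/hub.png",out)
E
```

```text
8.9 [0.61597058 0.09774086 0.27186067] [ 9.99856248e-01 -1.69386306e-02 -7.33164672e-04  1.67615896e-04] [-0.22027394 -0.15958294 -0.46741115]
```

View pics/hub.png

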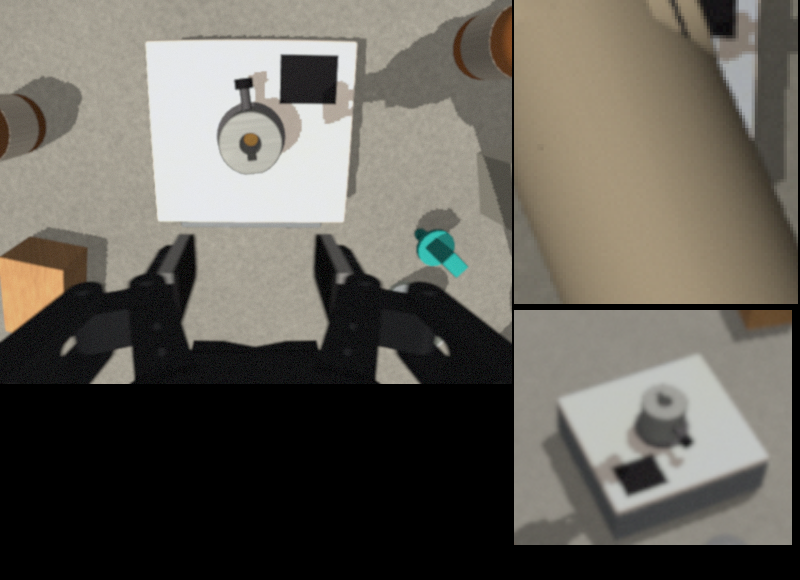

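The wrist view shows the drawer flush, with only a thin line at (250,223). The hub's top is around (250,140), the keyway at (252,157) and the screw head at (243,83). I'll overlay the model to refine this and go to look at the spindle.

```bash
cat >> h.py <<'E'
def overlay(c,im,ctr,z,yaw,S,x0,y0,x1,y1,name,extra=()):
    a=np.linspace(0,2*np.pi,73);big=cv2.resize(im[y0:y1,x0:x1,::-1],None,fx=S,fy=S,interpolation=3)
    def dr(P,col,cl=True):
        q=((proj(c,P)-[x0,y0]+.5)*S).astype(int);cv2.polylines(big,[q.reshape(-1,1,2)],cl,col,1)
    for r,zz,col in extra: dr(np.c_[ctr[0]+r*np.cos(a),ctr[1]+r*np.sin(a),0*a+zz],col)
    return big,dr
E
python3 - <<'E'
from h import *
d=np.load("hub.npz");w=d["w"];c=cam("wrist",dict(position=d["p"],ee_rot=d["q"]))
r=lambda uv,z:ray(c,[uv],z)[0]
print(r((250.5,140),.125),"corners",np.round(ray(c,[(147,42),(357,42),(346,221),(158,221)],.07),3).tolist())
hd,sh=r((243.5,84),.11),r((247,106),.11);print(hd,sh)
# disc by brightness: threshold region
g=cv2.cvtColor(w,cv2.COLOR_RGB2GRAY);hsv=cv2.cvtColor(w,cv2.COLOR_RGB2HSV)
h=r((250.5,140),.125)
big,dr=overlay(c,w,h,.125,0,6,195,70,305,165,"",[(30,0,0)] and [(.03,.125,(0,255,0)),(.01,.125,(0,0,255))])
yaw=np.radians(8);k=np.array([-np.cos(yaw),-np.sin(yaw)]);
dr([[*(h[:2]-k*.06),.125],[*(h[:2]+k*.0155),.125]],(255,0,255),False)
cv2.imwrite("pics/hub2.png",big)
E
```

```text
[0.64440477 0.10208844 0.125     ] corners [[0.742, 0.205, 0.07], [0.735, -0.01, 0.07], [0.539, -0.005, 0.07], [0.547, 0.214, 0.07]]
[0.69481683 0.10690137 0.11      ] [0.67460795 0.10443642 0.11      ]
```

View pics/hub2.png

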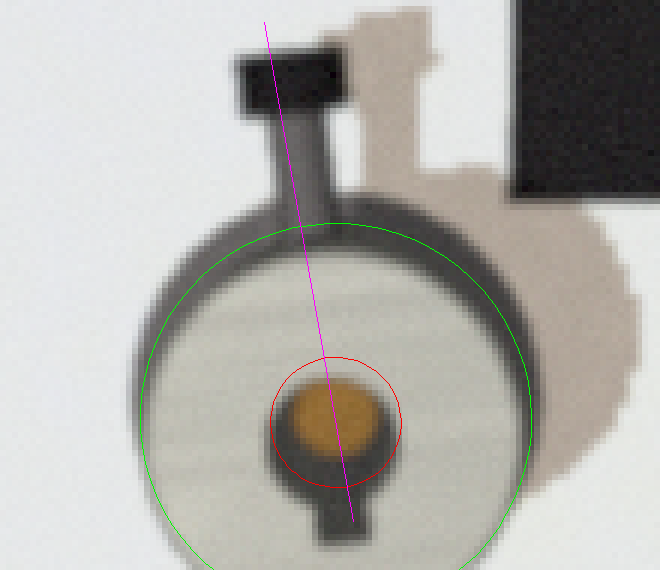

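>>> step_arm(
  commands=[85,-0.01,-0.1,0.02,0,0,-0.02,85,-0.02,-0.2,0.04,0,0,-0.04,85,-0.03,-0.3,0.04,0,0,-0.04,85,-0.04,-0.4,0.04,0,0,-0.04,85,-0.06,-0.5,0.04,0,0,-0.04,85,-0.08,-0.59,0.03,0,0,-0.04,85,-0.1,-0.59,0.01,0,0,-0.04,85,-0.1,-0.59,0,0,0,-0.04,85,-0.1,-0.59,0,0,0,-0.04,85,-0.1,-0.59,0,0,0,-0.04],
)

```text
clock: 10.3
position: [0.5578, -0.2556, 0.273]
ee_rot: [0.997, -0.079, 0.0, 0.0]
ft_force: [0.3, -0.8, 0.1]
grip_width: 0.998
grasp_force: 0.0
```

```bash
python3 - <<'E'
from h import *
d=np.load("hub.npz");c=cam("wrist",dict(position=d["p"],ee_rot=d["q"]))
f=lambda x,y:(195+x/6-.5,70+y/6-.5)
h,k=ray(c,[f(334,442),f(343,540)],.125);print("hub",h,k-h,np.hypot(*(k-h)[:2]),np.degrees(np.arctan2(h[1]-k[1],h[0]-k[0])))
for z in(.09,.1,.11):
    s=ray(c,[f(292,85),f(303,170)],z);e=s-h;print(z,np.degrees(np.arctan2(e[:,1],e[:,0])))
c2=cam("top");print("top bore",ray(c2,[((273+.5)/5-.5+160,(224+.5)/5-.5+125)],.125))
print("ctr from corners",np.mean([[.742,.205],[.735,-.01],[.539,-.005],[.547,.214]],0))
o=get_obs();w=camera("wrist");np.savez("sp.npz",w=w,p=o["position"],q=o["ee_rot"])
c=cam("wrist",o);print(o["position"],o["ee_rot"])
S=proj(c,[[.563,-.255,.123]])[0];print(S)
x0,y0=int(S[0]-65),max(0,int(S[1]-50))
cv2.imwrite("pics/sp.png",cv2.resize(w[y0:y0+100,x0:x0+130,::-1],None,fx=6,fy=6,interpolation=3));print(x0,y0)
E
```

```text
hub [0.64129539 0.10260865 0.125     ] [-0.01534631 -0.00082853  0.        ] 0.015368654394914246 3.0903294324555244
0.09 [5.59887471 5.72532066]
0.1 [5.30163715 5.3264253 ]
0.11 [5.00121387 4.92965633]
top bore [[0.63964234 0.09972869 0.125     ]]
ctr from corners [0.64075 0.101  ]
[ 0.55783366 -0.25563322  0.27296694] [ 9.96848638e-01 -7.93259105e-02  4.25928809e-04  1.04304750e-04]
[254.83858014 164.25994483]
189 114
```

View pics/sp.png

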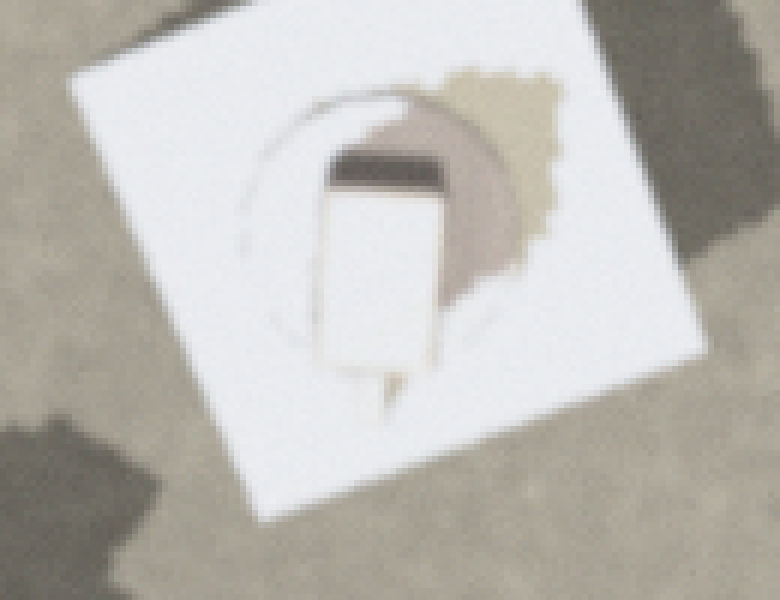

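The aluminium spindle hangs in the white stand. Its block top corners in the crop are (329,190), (446,193), (437,371) and (319,366), and the pointer tab is at (385,400), toward -x.

```bash
python3 - <<'E'
from h import *
d=np.load("sp.npz");c=cam("wrist",dict(position=d["p"],ee_rot=d["q"]))
f=lambda x,y:(189+x/6-.5,114+y/6-.5)
b=ray(c,[f(329,190),f(446,193),f(437,371),f(319,366)],.123);print(b.round(4).tolist(),b.mean(0))
for i in range(4):e=b[(i+1)%4]-b[i];print(np.linalg.norm(e).round(4),np.degrees(np.arctan2(e[1],e[0])).round(1))
t=ray(c,[f(378,415)],.078)[0];print("tab",t,np.degrees(np.arctan2(*(t-b.mean(0))[1::-1])))
s=ray(c,[f(68,78),f(580,0),f(706,352),f(262,522)],.07);print(s.round(3).tolist())
R_=R.from_quat(d["q"]).as_matrix();print("tool yaw",np.degrees(np.arctan2(R_[1,0],R_[0,0])))
E
```

```text
[[0.5826, -0.2473, 0.123], [0.5793, -0.2652, 0.123], [0.5514, -0.2594, 0.123], [0.5552, -0.241, 0.123]] [ 0.56711633 -0.25321886  0.123     ]
0.0182 -100.6
0.0285 168.4
0.0188 78.4
0.0282 -12.8
tab [ 0.53407765 -0.24671868  0.078     ] 168.86954053612465
[[0.603, -0.201, 0.07], [0.602, -0.294, 0.07], [0.534, -0.308, 0.07], [0.515, -0.221, 0.07]]
tool yaw -9.099637620349
```

>>> step_arm(
  commands=[85,0.014,0.003,0,0,0,-0.013,85,0.014,0.003,-0.06,0,0,-0.013,85,0.014,0.003,-0.12,0,0,-0.013,85,0.014,0.003,-0.18,0,0,-0.013,85,0.014,0.003,-0.24,0,0,-0.013,85,0.014,0.003,-0.28,0,0,-0.013,85,0.014,0.003,-0.31,0,0,-0.013,85,0.014,0.003,-0.316,0,0,-0.013,85,0.014,0.003,-0.316,0,0,-0.013,85,0.014,0.003,-0.316,0,0,-0.013],
)

```text
clock: 11.6
position: [0.5662, -0.2551, 0.0839]
ee_rot: [0.995, -0.101, 0.001, 0.0]
ft_force: [-0.3, 0.4, 0.2]
grip_width: 0.998
grasp_force: 0.0
```

>>> step_arm(
  commands=[50,0,0,0,0,0,0,30,0,0,0,0,0,0,10,0,0,0,0,0,0,5,0,0,0,0,0,0,5,0,0,0,0,0,0,5,0,0,0,0,0,0,5,0,0,0,0,0,0,5,0,0,0,0,0,0,5,0,0,0,0,0,0,5,0,0,0,0,0,0],
  squeeze=90,
)

```text
clock: 12.85
position: [0.5657, -0.2548, 0.083]
ee_rot: [0.995, -0.1, 0.0, 0.0]
ft_force: [-0.4, 2.1, 5.4]
grip_width: 0.202
grasp_force: 88.6
```

>>> step_arm(
  commands=[5,0,0,0.06,0,0,0,5,0,0,0.14,0,0,0,5,0,0,0.22,0,0,0,5,0.01,0.05,0.25,0,0,0.02,5,0.03,0.15,0.25,0,0,0.05,5,0.06,0.25,0.25,0,0,0.089,5,0.08,0.35,0.25,0,0,0.089,5,0.1,0.45,0.25,0,0,0.089,5,0.126,0.55,0.25,0,0,0.089,5,0.126,0.593,0.25,0,0,0.089],
)

```text
clock: 14.1
position: [0.64, 0.1068, 0.2312]
ee_rot: [0.999, 0.043, -0.001, -0.001]
ft_force: [-0.0, -0.8, -4.3]
grip_width: 0.209
grasp_force: 89.0
```

>>> step_arm(
  commands=[5,0,0,0,0,0,0,5,0,0,0,0,0,0,5,0,0,0,0,0,0,5,0,0,0,0,0,0,5,0,0,0,0,0,0,5,0,0,0,0,0,0,5,0,0,0,0,0,0,5,0,0,0,0,0,0,5,0,0,0,0,0,0,5,0,0,0,0,0,0],
)

```text
clock: 15.35
position: [0.6411, 0.1009, 0.2327]
ee_rot: [0.999, 0.039, 0.0, 0.0]
ft_force: [0.9, 0.4, -3.2]
grip_width: 0.207
grasp_force: 89.0
```

```bash
python3 - <<'E'
from h import *
o=get_obs();print(o["clock"],o["position"],o["ee_rot"],o["ft_force"],o["grip_width"])
w=camera("wrist");np.savez("held.npz",w=w,p=o["position"],q=o["ee_rot"])
s=camera("scene");c=cam("scene");S=proj(c,[[.641,.101,.15]])[0].astype(int);print(S)
b=cv2.resize(s[S[1]-40:S[1]+40,S[0]-36:S[0]+36],None,fx=4.5,fy=4.5,interpolation=3)
a=cv2.resize(w[100:300,180:330],None,fx=3,fy=3,interpolation=3)
out=np.zeros((600,780,3),np.uint8);out[:a.shape[0],:a.shape[1]]=a;out[:b.shape[0],452:452+b.shape[1]]=b
cv2.imwrite("pics/held.png",out[:,:,::-1])
E
```

```text
15.35 [0.641149   0.10092064 0.23272332] [9.99235498e-01 3.90949792e-02 8.63090565e-06 5.04354655e-05] [ 0.92017213  0.36312195 -3.17658601] 0.2069397718460932
[301 186]
```

View pics/held.png

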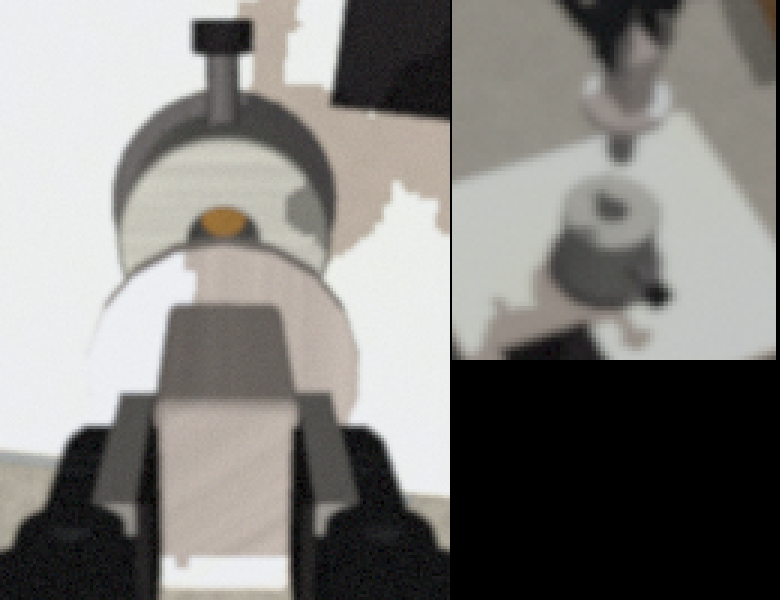

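```bash
python3 - <<'E'
from h import *
d=np.load("held.npz");c=cam("wrist",dict(position=d["p"],ee_rot=d["q"]))
f=lambda x,y:(180+x/3-.33,100+y/3-.33)
for dz in(.036,.040,.044):
    b=ray(c,[f(224,401),f(224,589),f(158,401),f(296,401)],d["p"][2]+dz);print(dz,(b-d["p"]).round(4)[:,:2].tolist())
s=ray(c,[f(225,210)],.125)[0];print(s)
h=ray(c,[f(118,205),f(328,205)],.125);print(h)
k=ray(c,[f(222,35),f(223,100)],.1);print(k, np.degrees(np.arctan2(k[0,1]-.101,k[0,0]-.641)))
E
```

```text
0.036 [[0.0147, 0.0028], [-0.0151, 0.0005], [0.014, 0.0118], [0.0155, -0.007]]
0.04 [[0.0164, 0.003], [-0.0125, 0.0007], [0.0157, 0.0117], [0.0171, -0.0066]]
0.044 [[0.0181, 0.0031], [-0.0098, 0.0009], [0.0175, 0.0116], [0.0188, -0.0062]]
[0.65047048 0.10308234 0.125     ]
[[0.64960008 0.13244133 0.125     ]
 [0.65408701 0.07503695 0.125     ]]
[[0.69611554 0.10750449 0.1       ]
 [0.67756022 0.10577181 0.1       ]] 6.730658788407402
```

The spindle is held upright with its key side in line with the screw axis. I'll lower it into the mouth.

>>> step_arm(
  commands=[5,0,0,-0.03,0,0,0.003,5,0,0,-0.06,0,0,0.003,5,0,0,-0.07,0,0,0.003,5,0,0,-0.08,0,0,0.003,5,0,0,-0.085,0,0,0.003,5,0,0,-0.09,0,0,0.003,5,0,0,-0.095,0,0,0.003,5,0,0,-0.1,0,0,0.003,5,0,0,-0.1,0,0,0.003,5,0,0,-0.1,0,0,0.003],
)

```text
clock: 16.7
position: [0.6411, 0.1009, 0.1728]
ee_rot: [0.999, 0.044, -0.0, 0.0]
ft_force: [-0.2, -0.0, -3.6]
grip_width: 0.21
grasp_force: 89.0
```

>>> step_arm(
  commands=[5,0,0,-0.003,0,0,0,5,0,0,-0.006,0,0,0,5,0,0,-0.009,0,0,0,5,0,0,-0.012,0,0,0,5,0,0,-0.015,0,0,0,5,0,0,-0.018,0,0,0,5,0,0,-0.02,0,0,0,5,0,0,-0.022,0,0,0,5,0,0,-0.022,0,0,0,5,0,0,-0.022,0,0,0],
)

```text
clock: 17.95
position: [0.6411, 0.1009, 0.1595]
ee_rot: [0.999, 0.044, -0.0, 0.0]
ft_force: [-0.8, 0.5, -3.0]
grip_width: 0.204
grasp_force: 89.0
```

No contact and past the key level, so the key has entered the keyway. I'll keep going down.

>>> step_arm(
  commands=[5,0,0,-0.004,0,0,0,5,0,0,-0.008,0,0,0,5,0,0,-0.012,0,0,0,5,0,0,-0.016,0,0,0,5,0,0,-0.02,0,0,0,5,0,0,-0.024,0,0,0,5,0,0,-0.028,0,0,0,5,0,0,-0.032,0,0,0,5,0,0,-0.032,0,0,0,5,0,0,-0.032,0,0,0],
  squeeze=110,
)

```text
clock: 19.2
position: [0.6414, 0.101, 0.1415]
ee_rot: [0.999, 0.044, 0.001, 0.0]
ft_force: [-4.2, -2.2, 7.2]
grip_width: 0.198
grasp_force: 114.1
```

>>> step_arm(
  commands=[5,0,0,-0.001,0,0,0,5,0,0,-0.002,0,0,0,5,0,0,-0.003,0,0,0,5,0,0,-0.004,0,0,0,5,0,0,-0.005,0,0,0,5,0,0,-0.006,0,0,0,5,0,0,-0.007,0,0,0,5,0,0,-0.008,0,0,0,5,0,0,-0.008,0,0,0,5,0,0,-0.008,0,0,0],
)

```text
clock: 20.45
position: [0.6416, 0.1011, 0.1382]
ee_rot: [0.999, 0.044, 0.001, 0.0]
ft_force: [-9.2, -2.7, 16.5]
grip_width: 0.204
grasp_force: 115.5
```

>>> step_arm(
  commands=[5,-0.001,-0.0005,0,0,0,0,5,-0.002,-0.001,0,0,0,0,5,-0.002,-0.001,-0.001,0,0,0,5,-0.002,-0.001,-0.002,0,0,0,5,-0.002,-0.001,-0.003,0,0,0,5,-0.002,-0.001,-0.003,0,0,0,5,-0.002,-0.001,-0.003,0,0,0,5,-0.002,-0.001,-0.003,0,0,0,5,-0.002,-0.001,-0.003,0,0,0,5,-0.002,-0.001,-0.003,0,0,0],
)

```text
clock: 21.7
position: [0.6414, 0.1011, 0.138]
ee_rot: [0.999, 0.044, 0.003, -0.0]
ft_force: [-8.5, -2.2, 25.9]
grip_width: 0.202
grasp_force: 116.6
```

```bash
python3 - <<'E'
from h import *
o=get_obs();print(o["position"],o["ft_force"],o["torque"])
w=camera("wrist");s=camera("scene")
b=cv2.resize(s[140:230,255:350],None,fx=4,fy=4,interpolation=3)
a=cv2.resize(w[90:300,180:330],None,fx=2.7,fy=2.7,interpolation=3)
out=np.zeros((600,800,3),np.uint8);out[:a.shape[0],:a.shape[1]]=a;out[:b.shape[0],410:410+b.shape[1]]=b
cv2.imwrite("pics/seat.png",out[:,:,::-1])
E
```

```text
[0.64140818 0.1011031  0.13803866] [-8.47134436 -2.1644104  25.92309499] [-0.61028113  2.12954885 -0.00880596]
```

View pics/seat.png

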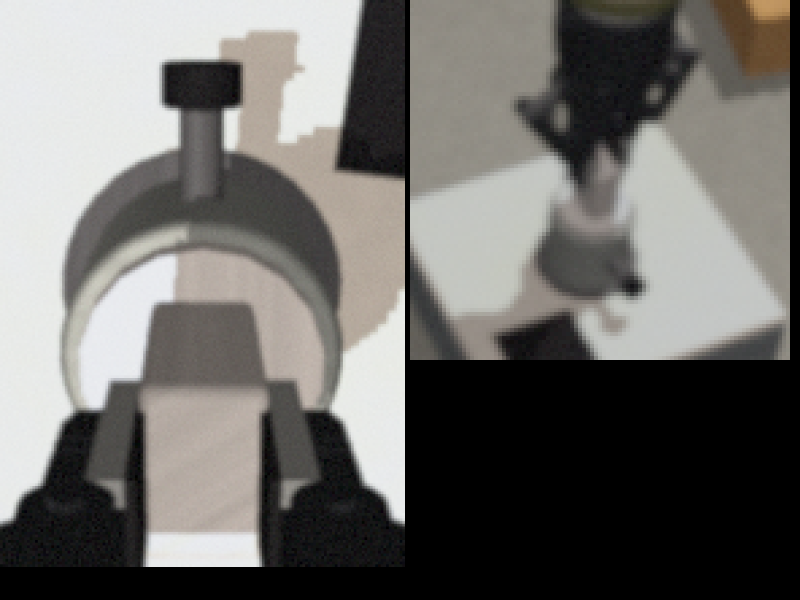

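The collar now sits on the hub. TCP z is 0.138, which equals the hub's 0.125 plus the 13 mm offset at grasp. The last command added 9 N of force for only 0.2 mm of travel, so this is a hard stop. The press is about 29 N, well above the 12 N spring. The spindle view confirms the collar on the hub's face.

```bash
python3 -c "
from workcell import *
print(hand_in())"
```

```text
the job is handed in; nothing more can be done
None
```

I pushed the drawer home against its stop, then keyed the spindle into the hub with its collar seated. I handed the job in at about 22 s, still gripping the spindle and pressing it home at about 29 N.

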